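Set the length stop to the red mark, slack taken up

TASK

The length stop on the bench rail has been left past the red mark, too close to the grey fence, and its carriage has slack. Holding only the carriage's wooden handle, draw the dark steel stop block back away from the fence until its white line is a good 3 cm short of the red mark (the side away from the fence), then bring it up towards the fence until the white line stands level with the red mark and the slack is taken up, the carriage's rear arm resting against the block. Let go of the handle, and leave the gilt frame corner where it lies.

Things in the scene. Friction and masses are not known exactly. Their poses are not given: they have to be found in the camera images.
- grip (a point): Centre of the carriage's upright pale wood handle, 24 mm along the rail, 36 across, top 23 mm above this point, blue carriage top 33 mm below; point 68 mm above the bench. Axes: y along the rail to the grey fence (about the robot's left), x away from the robot, z up. Slides along y only, drag 3 N, stays put. Two blue arms flank the stop block, inner faces 40 mm from this point along +y and -y: 40 mm of play.
- stop_mid (a point): Centre, 37 mm above the bench, of the loose dark steel stop block: 40 mm along the rail, 36 across, 45 tall, white line across its top. Slides with friction in a channel 70 mm beyond the handle (x); axes as grip. Moves only when an arm pushes it: drawn back (-y), its centre is 20 mm to +y of the grip; pushed up (+y), 20 mm to -y of it. Fingers must not push it.
- red_top (a point): Top centre, 25 mm above the bench, of the red mark: a fixed red tab 28 mm across the rail, 12 along, 10 high, on the far side of the rail (aluminium plate 440 x 160 x 15 mm), 45 mm beyond the stop block's line (x); axes as grip. Like tabs in yellow and green are not meant; their order changes. The block starts to the fence side (+y) of all three; the carriage has travel enough for each.
- corner_mid (a point): Loose gilt plaster frame corner lying flat off the fence end of the rail: an L of stepped moulding, legs 120 mm long, 40 wide, 35 high; this point is half-way up, between the legs, about 50 mm in from each outer face. Fragile: leave it alone.
Mind the look-alikes: they are no part of the job. Of the things that look like the part that bears stop_mid, the largest one is meant.

How it is judged:
On the way:
1. the stop block is drawn back clear of the red mark, its line at least 20 mm short of it (y of stop_mid in the frame of red_top below -0.02 m), for 0.1 s.
At the end, for the whole second after the job is handed in: The stop block's line is within 12 mm of the red mark along the rail, and the slack is taken up towards the fence: the carriage's rear arm (the one away from the fence) is within 10 mm of the block (y of stop_mid in the frame of red_top between -0.012 and 0.012 m and y of stop_mid in the frame of grip below -0.01 m); the robot touches nothing.
It fails at once if the fingers push the stop block itself (contact force between the fingers and stop above 2 N).
It fails at once if the gilt frame corner is moved by more than 20 mm (distance of corner_mid from where it was at the start of the episode above 0.02 m).
It also fails if it takes over 45 s, if anything falls off the work surface, if the arm or the gripper's body presses on something with over 40 N, if the wrist force passes 120 N, or if a joint passes its speed limit or range.

ROBOT

A 6-joint arm with a two-finger parallel gripper is mounted at the origin on the work surface. World frame = base frame: x ahead of the robot, y to its left, z up, the work surface at z = 0. Lengths are in m, angles in rad, forces in N, time in s.
With the tool pointing down it reaches from about 0.25 to 0.8 m from the base axis. Payload 3.9 kg.
Tool frame: the origin (TCP) lies where the fingers leave the gripper's body, on its centre line; the fingertips stand 73 mm ahead of it and the grasp point (between the pads) lies 54 mm ahead of it; z points along the fingers, y is the direction in which the jaws open and shut (so a half turn about z gives the same grasp; the last joint's range is limited). The gripper opens to 85 mm and grips with 20 to 120 N. Pads are 22 mm wide; open, the fingers measure 114 mm over their backs; the gripper's body (76 mm by 85 mm) begins 54 mm behind the grasp point. The pads swing forward as they close: fully open they stand 13 mm farther back than shut.
Start: joints at [-1.164, 0.26, -0.138, 1.173, 0, 1.571], TCP at [0.208, -0.482, 0.304] pointing down, gripper open.
Joint ranges: [-2.78, 2.78], [-0.83, 1.72], [-1.28, 1.37], [-1.9, 2.12], [-1.57, 1.48], [-3.14, 3.14]. Speed limits (rad/s): [2.57, 2.57, 3.14, 3.14, 3.14, 3.14].

INTERFACE

Orientations are given as [roll, pitch, yaw] about the fixed x, y, z axes, in that order (R = Rz(yaw) Ry(pitch) Rx(roll)).
In Python, from workcell import manip gives the robot as it stands.
- The arm moves only by the shell command python3 -m jog 'ROWS' [FORCE]. ROWS is JSON, one flat list of numbers, 7 for each row, row after row: the shift along the tool's x, y, z in mm, then the turn, a rotation vector about the tool's x, y, z in degrees, then the closure in counts, from 0 (fully open) to 255 (shut). A call has 1 to 8 rows; each row is the pose to reach, as a shift and turn from the pose commanded when the call began, along the tool's axes at that moment; what a row does not reach only later rows make up. A row lasts 1/12 s, in which the tool goes at most 41.7 mm and 7.16 degrees, less where a joint would pass 70% of its speed; a pose out of reach is approached as far as the arm can. A call with a gripper value outside its range is refused whole. The fingers move at their own pace and stop on an object; FORCE is the grip in N (left out, the last holds). Time passes only in rows, so rows that repeat a pose let the fingers close. It gives the time, the measured TCP pose, the force and the opening at its end, in the units of the state.
- manip.sense(): the state, without advancing time (a new reading comes with each control period).
- manip.capture(name): name is "scene" or "side" or "wrist"; returns the picture (480x640x3 uint8, red, green, blue); there is no depth.
- manip.calibration(name): a dict with "camera_matrix" (3x3 intrinsics, pixels), "pose" (4x4, takes a point from camera to world coordinates). Camera axes: x right, y up, looking along -z (the intrinsics and any distortion apply to the point x, -y, -z); pixel columns grow to the right and rows downward; lengths in m; the calibration is good to about 2 mm. A picture is of the moment at which its call begins: read the wrist's pose just before it. calibration takes no time and is no camera call; for the wrist camera it gives the pose at the moment of the call.
- manip.close_job(): hands the job in, once; it reports no verdict.
The state is a dict: "t": time; "joint_positions": joint angles; "joint_vel": joint speeds; "tau": joint torques, N m; "tool_pos": TCP position; "tcp_rot": TCP orientation; "wrist_force": force on the tool from outside, world axes, zero at the start; "wrist_torque": the same for the moment, N m; "gripper_width": finger opening in m.
Only numpy, scipy, OpenCV 4.12 (cv2) and the standard library are available. Lean on these libraries where they do the work, as an engineer would, in place of code of your own. Each camera call takes 0.05 s, during which the arm holds its last target.

## Working session

There is one attempt and no reset: what is moved stays moved. The work goes in short steps, Python scripts to look and compute and a shell command to move; the robot and the scene stay as the last step left them, time stands still between calls to the robot, and variables do not carry over. Pictures are saved under pics/ and viewed, and the job is handed in when it is done.

```bash
mkdir -p pics; ls; python3 - <<'E'
from workcell import manip
import cv2
s=manip.sense(); print(s)
for n in ["scene","side","wrist"]:
    c=manip.calibration(n); print(n,c)
    cv2.imwrite(f"pics/{n}0.png",manip.capture(n)[:,:,::-1])
E
```

```text
pics
{'t': 0.0, 'joint_positions': array([-1.16401698e+00,  2.60706682e-01, -1.39388994e-01,  1.17269579e+00,
        7.51813655e-06,  1.57081643e+00]), 'joint_vel': array([ 1.57420003e-03,  5.80615596e-05,  2.28699792e-03, -1.02993341e-03,
        4.06821126e-04,  9.94871262e-05]), 'tau': array([ 7.85273169e-04, -4.05680823e+01,  2.53920418e+01,  1.85775524e-02,
        2.88846741e-04,  3.67731957e-06]), 'tool_pos': array([ 0.20750458, -0.48165958,  0.30304534]), 'tcp_rot': array([-3.13959751e+00, -7.47802065e-06,  4.06759230e-01]), 'wrist_force': array([ 0.12678737, -0.62098335, -0.43912989]), 'wrist_torque': array([0.04274236, 0.00173499, 0.03709725]), 'gripper_width': 0.0857167871142924}
scene {'camera_matrix': array([[490.02195295,   0.        , 317.52188386],
       [  0.        , 490.02195295, 239.95101099],
       [  0.        ,   0.        ,   1.        ]]), 'pose': array([[-0.14934868, -0.82054447,  0.55172615,  0.97237631],
       [ 0.98873457, -0.11831834,  0.09167726,  0.23902441],
       [-0.00994594,  0.55920259,  0.82897137,  0.74527645],
       [ 0.        ,  0.     
[... 198 characters left out ...]
.        ]]), 'pose': array([[ 0.98712785,  0.07654718, -0.14042484,  0.37644083],
       [-0.15986173,  0.49848196, -0.85203284, -0.64281758],
       [ 0.00477854,  0.8635139 ,  0.50430239,  0.56996175],
       [ 0.        ,  0.        ,  0.        ,  1.        ]])}
wrist {'camera_matrix': array([[431.24560519,   0.        , 316.84127919],
       [  0.        , 431.24560519, 242.51408527],
       [  0.        ,   0.        ,   1.        ]]), 'pose': array([[ 0.39576804,  0.86960765,  0.29521211,  0.28357607],
       [-0.91834897,  0.37535033,  0.12548825, -0.4487332 ],
       [-0.00168242, -0.32077198,  0.94715495,  0.37199195],
       [ 0.        ,  0.        ,  0.        ,  1.        ]])}
```

View pics/scene0.png

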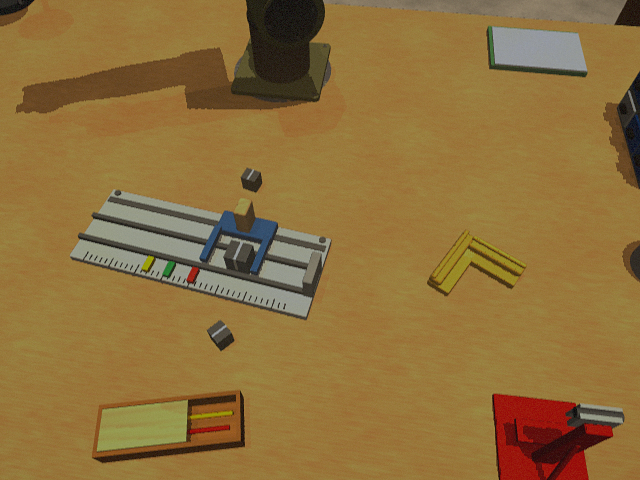

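View pics/side0.png

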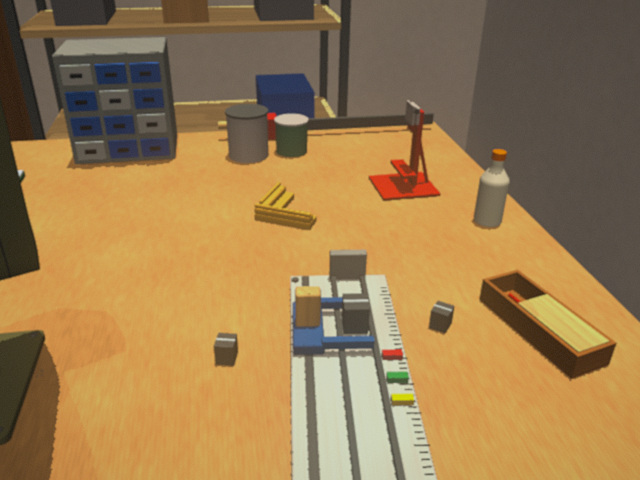

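View pics/wrist0.png

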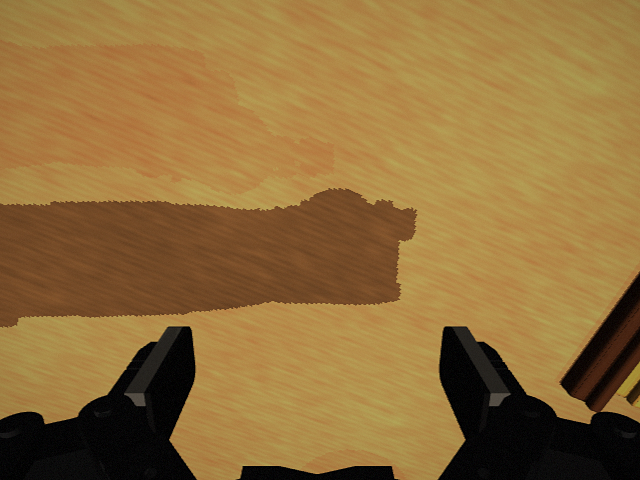

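The scene view shows the rail with the blue carriage, its pale handle at (244,214) and the steel block between the arms at (238,255). The red tab is at (193,275), the green at (169,269) and the yellow at (149,264). The gilt corner is at (478,262).

What could be mistaken for the stop block: the carriage block at (238,255), and loose small blocks at (251,179) and (220,334). I choose the one between the arms because it is the largest. For the red mark, there is the tab at (193,275), the red pencil at (210,430) and the red stand at (540,440). I choose the tab. I'll check both choices in close crops.

```bash
python3 - <<'E'
import cv2,numpy as np
a=cv2.imread("pics/scene0.png")[180:320,60:340]; b=cv2.imread("pics/side0.png")[240:420,270:450]
cv2.imwrite("pics/crop_a.png",cv2.resize(a,None,fx=2.8,fy=2.8,interpolation=cv2.INTER_CUBIC))
cv2.imwrite("pics/crop_b.png",cv2.resize(b,None,fx=3.3,fy=3.3,interpolation=cv2.INTER_CUBIC))
E
```

```text
(no output)
```

View pics/crop_a.png

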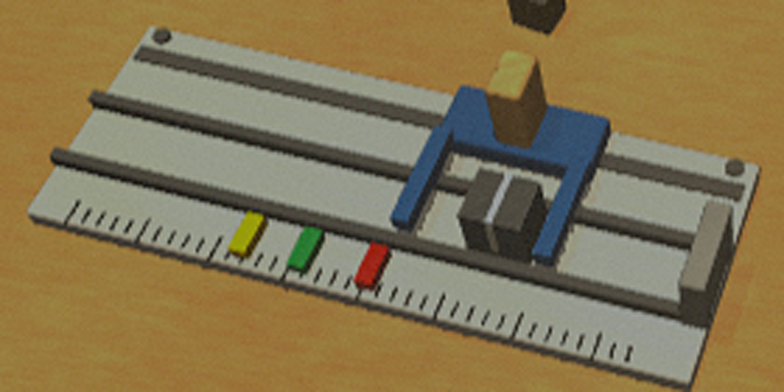

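View pics/crop_b.png

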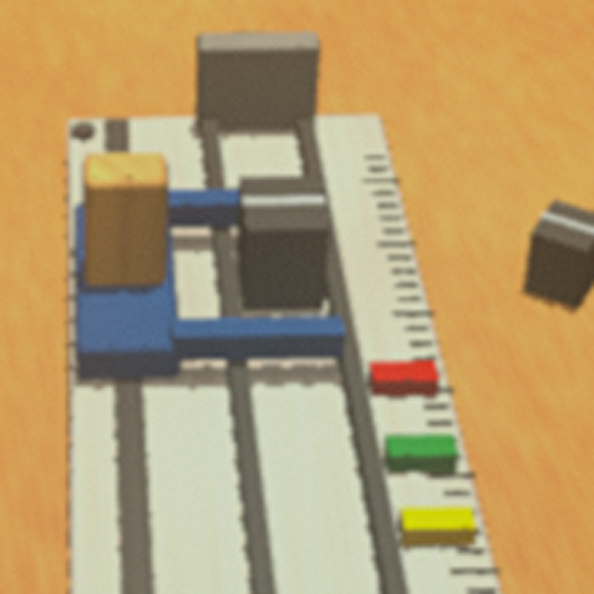

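```bash
cat >h.py <<'E'
import numpy as np,cv2
from workcell import manip
def ray(cal,p):
    K=cal["camera_matrix"];T=cal["pose"]
    d=np.linalg.solve(K,[p[0],p[1],1.]);d=T[:3,:3]@(d*[1,-1,-1]);return T[:3,3],d/np.linalg.norm(d)
def plane(cal,p,z):
    o,d=ray(cal,p);return o+d*(z-o[2])/d[2]
def tri(r):
    A=0;b=0
    for o,d in r:
        P=np.eye(3)-np.outer(d,d);A=A+P;b=b+P@o
    x=np.linalg.solve(A,b);return x,[np.linalg.norm((np.eye(3)-np.outer(d,d))@(x-o)) for o,d in r]
def proj(cal,X):
    T=cal["pose"];v=T[:3,:3].T@(np.array(X)-T[:3,3]);v=v*[1,-1,-1];u=cal["camera_matrix"]@v;return u[:2]/u[2]
E
python3 - <<'E'
from h import *
np.set_printoptions(precision=4,suppress=True)
S=manip.calibration("scene");D=manip.calibration("side")
A=lambda x,y:((x+.5)/2.8+60-.5,(y+.5)/2.8+180-.5); B=lambda x,y:((x+.5)/3.3+270-.5,(y+.5)/3.3+240-.5)
for n,a,b in [("handle top",(513,74),(126,169)),("line",(498,195),(285,201)),("red",(374,260),(403,369)),("green",(308,244),(421,443)),("yellow",(249,229),(437,517))]:
    x,e=tri([ray(S,A(*a)),ray(D,B(*b))]);print(n,x,e)
c=[plane(S,A(*p),.015) for p in [(155,28),(758,168),(692,385),(30,217)]]
for q in c: print(q)
for i,j in [(0,1),(3,2),(0,3),(1,2)]:
    d=c[j]-c[i];print(np.linalg.norm(d),np.degrees(np.arctan2(d[1],d[0])))
E
```

```text
handle top [0.485  0.0306 0.0888] [np.float64(2.368653824331257e-05), np.float64(2.3686538243380096e-05)]
line [0.5556 0.0343 0.0619] [np.float64(0.0005147907767508928), np.float64(0.0005147907767508589)]
red [ 0.5903 -0.0401  0.0254] [np.float64(0.0007391880630111463), np.float64(0.0007391880630110868)]
green [ 0.5851 -0.0837  0.0252] [np.float64(0.0008467281945091595), np.float64(0.0008467281945092605)]
yellow [ 0.5797 -0.1234  0.0249] [np.float64(0.0007883402511690944), np.float64(0.0007883402511691267)]
[ 0.426  -0.2485  0.015 ]
[0.4825 0.1811 0.015 ]
[0.6385 0.1637 0.015 ]
[ 0.5849 -0.2684  0.015 ]
0.43327854535463656 82.51717975189072
0.4353563473527705 82.92936166229018
0.16015989473620063 -7.128310554491036
0.15705469638172256 -6.36733137023861
```

Crop A confirms the choice: block with white line between the blue arms, red tab nearest the fence. Heights also agree: handle top 89 mm against 91 given, line 62 against 59.5, and red 25 against 25. The rail is yawed about -7.2° and the line is about 70 mm past red. I'll begin the reach with a short move that also shows the joint 6 sign.

```bash
python3 -m jog '[33,-26,0,0,0,5, 0, 65,-52,0,0,0,10,0]'; python3 -c "
from workcell import manip
s=manip.sense();print(s['joint_positions'],s['tool_pos'],s['tcp_rot'])"
```

```text
t: 0.32
tool_pos: [0.2467, -0.4091, 0.3032]
tcp_rot: [-3.141, -0.0, 0.224]
wrist_force: [2.4, 0.4, 1.2]
gripper_width: 0.0852
[-1.02828554e+00  1.79878516e-01 -2.46332306e-01  1.14484019e+00
  2.34350704e-04  1.88925707e+00] [ 0.24671811 -0.40914197  0.30319593] [-3.14127740e+00 -1.42824958e-04  2.24049985e-01]
```

```bash
python3 -m jog '[25,-28,0,0,0,-7,0, 50,-56,0,0,0,-14,0, 75,-84,0,0,0,-21,0, 100,-112,0,0,0,-28,0, 125,-140,0,0,0,-35,0, 150,-168,0,0,0,-42,0, 175,-196,0,0,0,-49,0, 200,-223,0,0,0,-56,0]'; python3 -c "
from workcell import manip
s=manip.sense();print(s['joint_positions'],s['tool_pos'],s['tcp_rot'])"
```

```text
t: 0.98
tool_pos: [0.3904, -0.1437, 0.3039]
tcp_rot: [-3.142, 0.0, 1.216]
wrist_force: [1.0, -0.9, 0.9]
gripper_width: 0.0855
[-3.52804463e-01  7.34355137e-02 -3.71320568e-01  1.12611552e+00
 -2.09619895e-06  1.57309349e+00] [ 0.39035363 -0.14373263  0.30385686] [-3.14151739e+00  2.26910528e-06  1.21569470e+00]
```

```bash
python3 -m jog '[33,5,0,0,0,-7,0, 65,9,0,0,0,-14,0, 98,14,0,0,0,-21,0, 130,19,0,0,0,-28,0, 163,23,0,0,0,-35,0, 196,28,0,0,0,-42,0, 196,28,20,0,0,-49,0, 196,28,40,0,0,-56,0]';python3 -m jog '[0,0,0,0,0,-7,0, 0,0,0,0,0,-14,0, 0,0,0,0,0,-21,0, 0,0,0,0,0,-28,0, 0,0,0,0,0,-35,0, 0,0,0,0,0,-42,0, 0,0,0,0,0,-47,0, 0,0,0,0,0,-47,0]'; python3 - <<'E'
from h import *
s=manip.sense();print(s['joint_positions'],s['tool_pos'],s['tcp_rot'])
c=manip.calibration("wrist");im=manip.capture("wrist")[:,:,::-1];cv2.imwrite("pics/w1.png",im)
for X in [(.485,.0306,.091),(.5556,.0343,.0595),(.5903,-.0401,.025)]: print(proj(c,X))
E
```

```text
t: 1.65
tool_pos: [0.4874, 0.0298, 0.2641]
tcp_rot: [3.139, 0.002, 2.197]
wrist_force: [0.0, 0.0, 0.1]
gripper_width: 0.0852
t: 2.32
tool_pos: [0.4854, 0.0278, 0.2636]
tcp_rot: [-3.141, -0.001, 3.009]
wrist_force: [0.4, -0.3, -0.2]
gripper_width: 0.0854
[ 5.72840866e-02  2.16360688e-01 -3.05649376e-01  1.04956299e+00
  1.80547092e-05  1.90166761e-01] [0.48535255 0.02783791 0.26359967] [-3.14146356e+00 -7.66137023e-04  3.00870992e+00]
[320.754037   242.73170712]
[338.37033664 320.94359785]
[251.28229423 348.1439791 ]
```

View pics/w1.png

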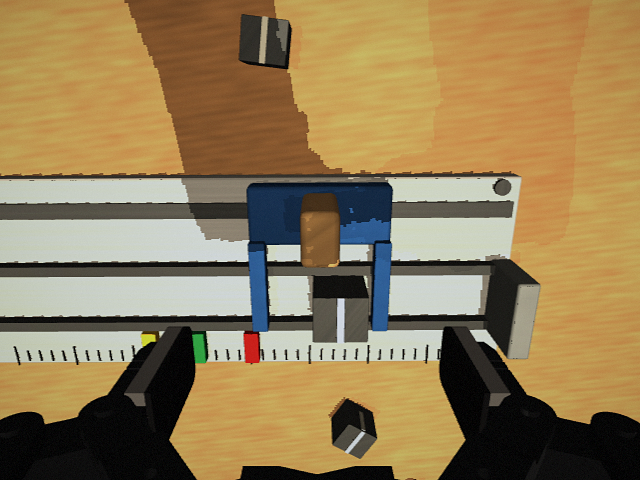

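The wrist view puts the handle top at about (321,245), the white line at (340,320) and the red tab at (251,348). The projections of my points land on all three to within a few pixels. I'll descend and grip the 24 mm sides.

```bash
python3 -m jog '[0,2,25,0,0,0,0, 0,2,60,0,0,0,0, 0,2,95,0,0,0,0, 0,2,120,0,0,0,0, 0,2,136,0,0,0,0, 0,2,136,0,0,0,0]' 40; python3 -m jog '[0,0,0,0,0,0,255, 0,0,0,0,0,0,255, 0,0,0,0,0,0,255, 0,0,0,0,0,0,255, 0,0,0,0,0,0,255, 0,0,0,0,0,0,255, 0,0,0,0,0,0,255, 0,0,0,0,0,0,255]' 40; python3 - <<'E'
from h import *
for n in ["side","wrist"]: cv2.imwrite(f"pics/{n}2.png",manip.capture(n)[:,:,::-1])
print(manip.sense()['gripper_width'])
E
```

```text
t: 2.87
tool_pos: [0.4829, 0.0296, 0.1245]
tcp_rot: [-3.14, -0.007, 3.005]
wrist_force: [-0.8, 0.5, 0.6]
gripper_width: 0.0852
t: 3.53
tool_pos: [0.4867, 0.0298, 0.1291]
tcp_rot: [3.141, 0.002, 3.008]
wrist_force: [-0.4, 0.0, 6.5]
gripper_width: 0.0238
0.023450273979286385
```

View pics/wrist2.png

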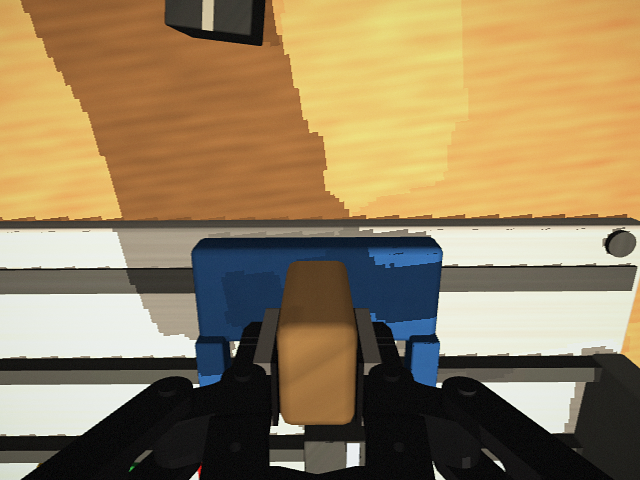

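View pics/side2.png

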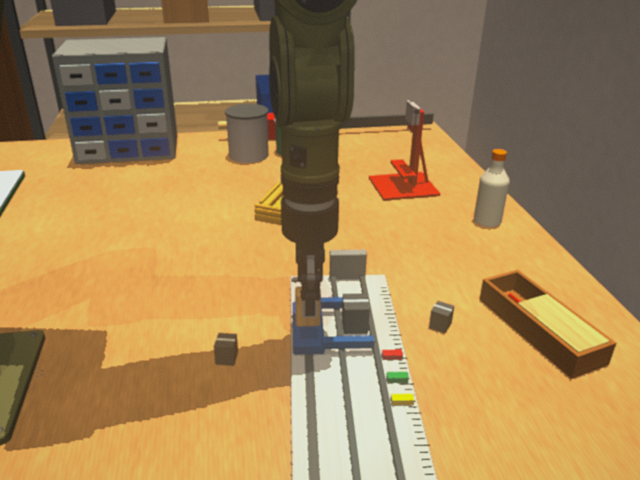

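Gripped: width is 23.5 mm against the 24 mm handle, and in the wrist view the pads flank the handle at (316,340). Now I'll draw it back.

```bash
python3 -m jog '[0,-7,0,0,0,0,255, 0,-14,0,0,0,0,255, 0,-21,0,0,0,0,255, 0,-28,0,0,0,0,255, 0,-35,0,0,0,0,255, 0,-42,0,0,0,0,255, 0,-49,0,0,0,0,255, 0,-56,0,0,0,0,255]'; python3 -m jog '[0,-7,0,0,0,0,255, 0,-14,0,0,0,0,255, 0,-21,0,0,0,0,255, 0,-28,0,0,0,0,255, 0,-35,0,0,0,0,255, 0,-42,0,0,0,0,255, 0,-49,0,0,0,0,255, 0,-56,0,0,0,0,255]';python3 -m jog '[0,0,0,0,0,0,255, 0,0,0,0,0,0,255]'; python3 - <<'E'
from h import *
for n in ["scene","side","wrist"]: cv2.imwrite(f"pics/{n}3.png",manip.capture(n)[:,:,::-1])
a=cv2.imread("pics/scene3.png")[180:320,60:340]; b=cv2.imread("pics/side3.png")[250:430,270:450]
cv2.imwrite("pics/crop_a3.png",cv2.resize(a,None,fx=2.8,fy=2.8,interpolation=cv2.INTER_CUBIC))
cv2.imwrite("pics/crop_b3.png",cv2.resize(b,None,fx=3.3,fy=3.3,interpolation=cv2.INTER_CUBIC))
print(manip.sense()['tool_pos'])
E
```

```text
t: 4.3
tool_pos: [0.4796, -0.0249, 0.1291]
tcp_rot: [3.139, 0.003, 3.009]
wrist_force: [0.6, 4.6, 5.2]
gripper_width: 0.0233
t: 4.97
tool_pos: [0.4724, -0.0807, 0.1291]
tcp_rot: [3.139, 0.003, 3.008]
wrist_force: [1.7, 4.9, 5.7]
gripper_width: 0.0235
t: 5.13
tool_pos: [0.4722, -0.0819, 0.1291]
tcp_rot: [-3.141, 0.003, 3.007]
wrist_force: [0.2, -1.9, 6.2]
gripper_width: 0.0235
[ 0.47222772 -0.0818343   0.12909868]
```

View pics/crop_a3.png

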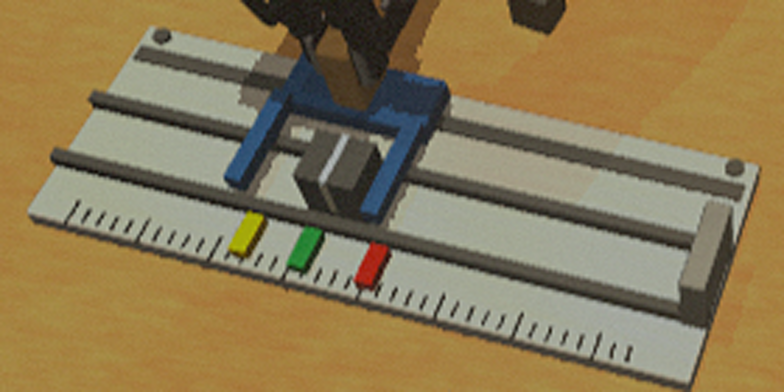

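View pics/crop_b3.png

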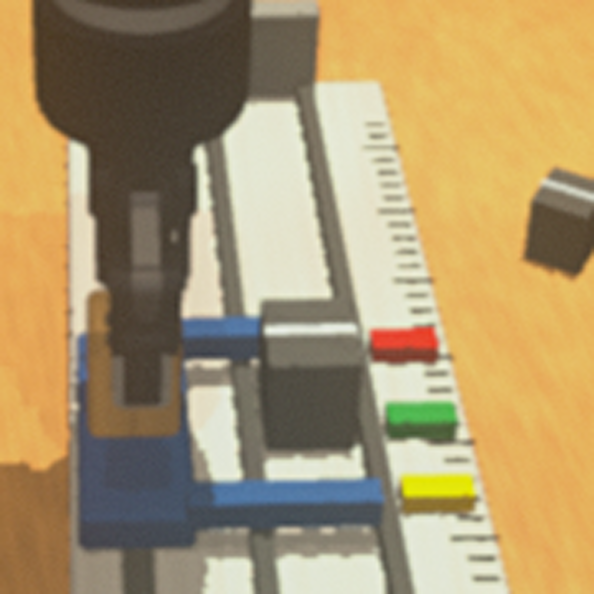

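```bash
python3 - <<'E'
from h import *
np.set_printoptions(precision=4,suppress=True)
S=manip.calibration("scene");D=manip.calibration("side")
A=lambda x,y:((x+.5)/2.8+60-.5,(y+.5)/2.8+180-.5); B=lambda x,y:((x+.5)/3.3+270-.5,(y+.5)/3.3+250-.5)
P=[]
for a,b in [((334,158),(312,329)),((374,260),(403,338.5))]:
    x,e=tri([ray(S,A(*a)),ray(D,B(*b))]);P.append(x);print(x,e)
for a,b,z in [((334,158),(312,329),.0595),((374,260),(403,338.5),.025)]: P.append(plane(S,A(*a),z));P.append(plane(D,B(*b),z))
ey=np.array([np.sin(np.radians(7.2)),np.cos(np.radians(7.2)),0])
g=manip.sense()['tool_pos']
for i,j in [(0,1),(2,4),(3,5)]: print((P[i]-P[j])@ey*1e3,(P[i]-g)@ey*1e3)
E
```

```text
[ 0.5427 -0.0708  0.0611] [np.float64(0.0001071482676266963), np.float64(0.00010714826762674027)]
[ 0.59   -0.0406  0.0246] [np.float64(0.0009475656447739402), np.float64(0.0009475656447740626)]
-35.9149374199654 19.792853884614605
-37.26751776125938 18.914844170962823
-32.83391529582563 21.737977101684123
```

The block is drawn back: its line is about 35 mm short of red, and the block stands 20 mm to +y of the grip, as expected. Now I'll bring it up by about 40 mm of slack plus 35 mm.

```bash
python3 -m jog '[0,7,0,0,0,0,255, 0,14,0,0,0,0,255, 0,21,0,0,0,0,255, 0,28,0,0,0,0,255, 0,35,0,0,0,0,255, 0,41,0,0,0,0,255, 0,46,0,0,0,0,255, 0,51,0,0,0,0,255]'; python3 -m jog '[0,5,0,0,0,0,255, 0,10,0,0,0,0,255, 0,14,0,0,0,0,255, 0,18,0,0,0,0,255, 0,21,0,0,0,0,255, 0,23,0,0,0,0,255, 0,23,0,0,0,0,255, 0,23,0,0,0,0,255]'; python3 - <<'E'
from h import *
for n in ["scene","side"]: cv2.imwrite(f"pics/{n}4.png",manip.capture(n)[:,:,::-1])
a=cv2.imread("pics/scene4.png")[180:320,60:340]; b=cv2.imread("pics/side4.png")[250:430,270:450]
cv2.imwrite("pics/crop_a4.png",cv2.resize(a,None,fx=2.8,fy=2.8,interpolation=cv2.INTER_CUBIC))
cv2.imwrite("pics/crop_b4.png",cv2.resize(b,None,fx=3.3,fy=3.3,interpolation=cv2.INTER_CUBIC))
print(manip.sense()['tool_pos'])
E
```

```text
t: 5.95
tool_pos: [0.4787, -0.0315, 0.1291]
tcp_rot: [-3.139, 0.003, 3.007]
wrist_force: [0.3, -4.6, 6.2]
gripper_width: 0.0234
t: 6.62
tool_pos: [0.4817, -0.0085, 0.1291]
tcp_rot: [-3.14, 0.003, 3.007]
wrist_force: [-0.8, -1.9, 6.7]
gripper_width: 0.0234
[ 0.48170563 -0.00845167  0.12912126]
```

View pics/crop_a4.png

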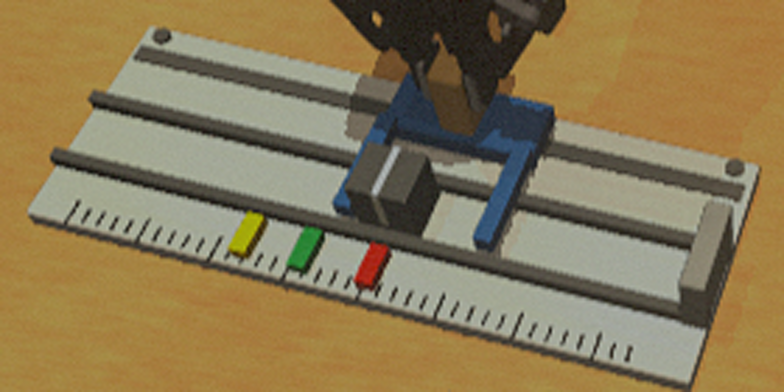

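View pics/crop_b4.png

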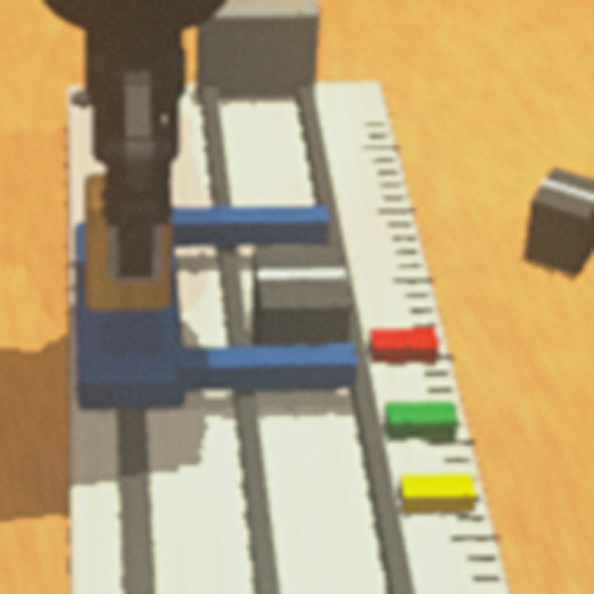

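```bash
python3 - <<'E'
from h import *
np.set_printoptions(precision=4,suppress=True)
S=manip.calibration("scene");D=manip.calibration("side")
A=lambda x,y:((x+.5)/2.8+60-.5,(y+.5)/2.8+180-.5); B=lambda x,y:((x+.5)/3.3+270-.5,(y+.5)/3.3+250-.5)
P=[];a,b=(388,172),(302,273);c,d=(374,260),(403,338.5)
for p,q in [(a,b),(c,d)]:
    x,e=tri([ray(S,A(*p)),ray(D,B(*q))]);P.append(x);print(x,e)
for p,q,z in [(a,b,.0595),(c,d,.025)]: P.append(plane(S,A(*p),z));P.append(plane(D,B(*q),z))
g=manip.sense()['tool_pos']
for w in (6.8,7.2,7.6):
  ey=np.array([np.sin(np.radians(w)),np.cos(np.radians(w)),0])
  for i,j in [(0,1),(2,4),(3,5)]: print(w,(P[i]-P[j])@ey*1e3,(P[i]-g)@ey*1e3)
for n in ["scene4","side4"]:
  im=cv2.imread(f"pics/{n}.png").astype(int);m=((im[:,:,2]>120)&(im[:,:,1]<60)&(im[:,:,0]<60)).astype(np.uint8)
  k,_,st,ce=cv2.connectedComponentsWithStats(m)
  print(n,[(s,c) for s,c in zip(st[1:],ce[1:]) if s[4]>25])
E
```

```text
[ 0.5473 -0.0357  0.0602] [np.float64(0.00021467611755113017), np.float64(0.00021467611755120045)]
[ 0.59   -0.0406  0.0246] [np.float64(0.0009475656447739402), np.float64(0.0009475656447740626)]
6.8 -0.2218917122669123 -19.283707524026315
6.8 -1.0729406232486873 -19.655037835835568
6.8 1.9106323287990212 -18.29173636099821
7.2 -0.5221595759491252 -18.806245667042155
7.2 -1.3691720040325766 -19.178687467483417
7.2 1.6053787899886578 -17.814606208174624
7.6 -0.8224019903102631 -18.32786722017584
7.6 -1.6653366533046021 -18.70140235696119
7.6 1.300047007280921 -17.33660779657711
scene4 [(array([187, 267,  11,  15,  90], dtype=int32), array([192.0333, 273.9222])), (array([ 494,  394,   82,   86, 3595], dtype=int32), array([525.3624, 430.1129])), (array([190, 425,  39,   8, 168], dtype=int32), array([209.5536, 428.7798])), (array([585, 424,  28,  13, 265], dtype=int32), array([598.5585, 429.6189])), (array([555, 451,  33,  29, 572], dtype=int32), array([574.5997, 468.5017])), (array([542, 462,  17,  17, 144], dtype=int32), array([548.0764, 468.4514]))]
side4 [(array([267, 113,   5,   8,  34], dtype=int32), array([269.2353, 116.1765]))]
```

The line is within about 2 mm of red and the block sits about 19 mm to -y of the grip, so the slack is taken up. I'll release and rise straight up.

```bash
python3 -m jog '[0,0,0,0,0,0,150, 0,0,0,0,0,0,100, 0,0,0,0,0,0,50, 0,0,0,0,0,0,0, 0,0,0,0,0,0,0, 0,0,0,0,0,0,0, 0,0,0,0,0,0,0]'; python3 -m jog '[0,0,-12,0,0,0,0, 0,0,-35,0,0,0,0, 0,0,-70,0,0,0,0, 0,0,-105,0,0,0,0, 0,0,-135,0,0,0,0, 0,0,-150,0,0,0,0, 0,0,-150,0,0,0,0, 0,0,-150,0,0,0,0]'; python3 - <<'E'
from h import *
c=manip.calibration("wrist")
for n in ["scene","side","wrist"]: cv2.imwrite(f"pics/{n}5.png",manip.capture(n)[:,:,::-1])
a=cv2.imread("pics/scene5.png")[180:320,60:340]; b=cv2.imread("pics/side5.png")[250:430,270:450]
cv2.imwrite("pics/crop_a5.png",cv2.resize(a,None,fx=2.8,fy=2.8,interpolation=cv2.INTER_CUBIC))
cv2.imwrite("pics/crop_b5.png",cv2.resize(b,None,fx=3.3,fy=3.3,interpolation=cv2.INTER_CUBIC))
d=cv2.absdiff(cv2.imread("pics/scene0.png"),cv2.imread("pics/scene5.png"))[225:300,420:535]; print("corner diff",d.mean(),d.max())
np.save("w5.npy",c["pose"]);print(c["pose"])
E
```

```text
t: 7.3
tool_pos: [0.4807, -0.0078, 0.1278]
tcp_rot: [-3.142, -0.0, 3.007]
wrist_force: [0.5, -0.3, 0.3]
gripper_width: 0.0854
t: 7.97
tool_pos: [0.4813, -0.0078, 0.2786]
tcp_rot: [3.141, 0.002, 3.007]
wrist_force: [0.7, 0.8, -0.5]
gripper_width: 0.0857
corner diff 7.0129082125603865 35
[[ 1.33730894e-01 -9.37764543e-01 -3.20489798e-01  3.99307988e-01]
 [ 9.91017633e-01  1.26647370e-01  4.29475807e-02  3.61513515e-03]
 [ 3.14471623e-04 -3.23354460e-01  9.46277863e-01  3.47304332e-01]
 [ 0.00000000e+00  0.00000000e+00  0.00000000e+00  1.00000000e+00]]
```

View pics/crop_a5.png

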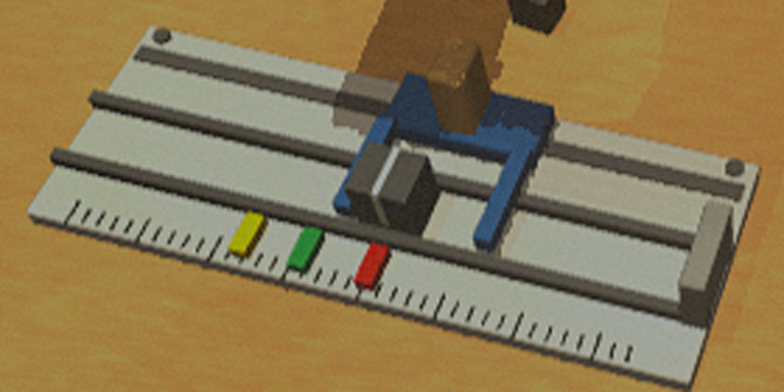

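View pics/crop_b5.png

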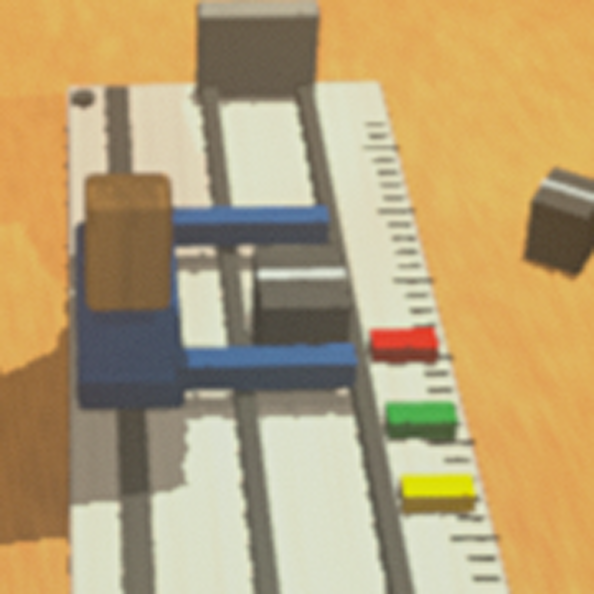

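View pics/wrist5.png

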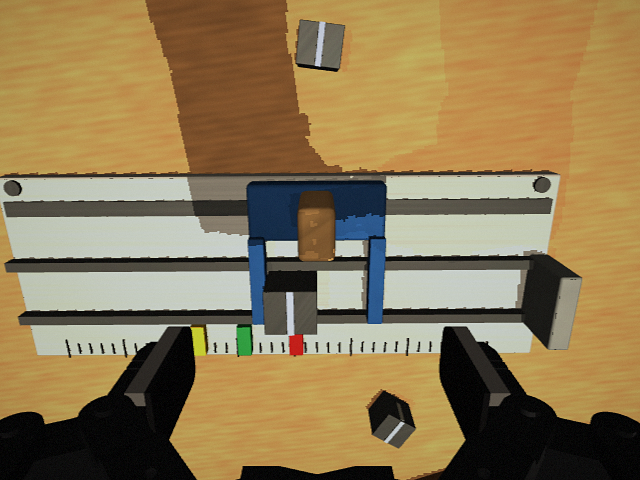

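Third view: the wrist picture shows the white line at about (290,312) and the red tab at about (296,344), with the rear arm against the block. I'll check with plane rays and confirm the corner's position.

```bash
python3 - <<'E'
from h import *
c=manip.calibration("wrist");p=plane(c,(290.5,312),.0595);r=plane(c,(296.5,344),.025);h=plane(c,(316,233),.091)
for w in (6.8,7.2,7.6):
  ey=np.array([np.sin(np.radians(w)),np.cos(np.radians(w)),0]);print(p,r,(p-r)@ey*1e3,(p-h)@ey*1e3)
for n in ("scene0","scene5"):
  im=cv2.cvtColor(cv2.imread(f"pics/{n}.png"),cv2.COLOR_BGR2HSV)[225:300,420:535];m=cv2.inRange(im,(22,150,0),(35,255,255));M=cv2.moments(m,True);print(n,M["m10"]/M["m00"],M["m01"]/M["m00"],M["m00"])
E
```

```text
[ 0.54449499 -0.03586606  0.0595    ] [ 0.59285339 -0.04021665  0.025     ] -1.4058396288488233 -20.067476840009196
[ 0.54449499 -0.03586606  0.0595    ] [ 0.59285339 -0.04021665  0.025     ] -1.7446293764582534 -19.573446779263907
[ 0.54449499 -0.03586606  0.0595    ] [ 0.59285339 -0.04021665  0.025     ] -2.0833340932931783 -19.078462736336615
scene0 54.41182364729459 37.19138276553106 1996.0
scene5 54.12074148296593 37.28657314629258 1996.0
```

All three views agree, and the corner hasn't moved. Handing in.

```bash
python3 -c "
from workcell import manip
print(manip.close_job())"
```

```text
the job is handed in; nothing more can be done
None
```

The job is done and handed in at about 8 s. The stop block's white line stands level with the red mark, and the carriage's rear arm is against the block.

- **Moves:** I gripped the handle by its 24 mm sides and drew the carriage back 112 mm. That left the line about 35 mm short of red (the views gave 33 to 37 mm). I then brought it 74 mm towards the fence, opened the jaws and rose clear by 150 mm.
- **Line against the red mark:** the last checks put it between -1.7 and +1.6 mm, against the 12 mm allowed. The wrist view gave -1.7 mm. The scene and side views gave -1.4 and +1.6 mm just before release, and the line looked to be in the same place after it. The views differ by about 3 mm, roughly the calibration error.
- **Slack:** the block's centre is about 19 to 20 mm to -y of the grip, so the rear arm is touching it or within about 1 mm.
- **Frame corner:** it is unmoved; the centre of its colour mask in the scene view shifted by only 0.3 px.
- **Contact:** the fingers stayed well clear of the stop block, and the wrist force readings stayed under 10 N.

No check failed.

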